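# Mug from the railed shelf to the coffee machine

## Robot

A 6-joint arm with a two-finger parallel gripper is mounted at the origin on a cart in front of the work surface, level with it; the furniture and walls round the work are solid. World frame = base frame: x ahead of the robot, y to its left, z up, the work surface at z = 0. Lengths are in mm, angles in rad, forces in N, time in s.
With the tool pointing down it reaches from about 250 to 775 mm from the base axis. Payload 4 kg.
Tool frame: the origin (TCP) lies midway between the tips of the shut fingers; the grasp point (between the pads) lies 19 mm behind it (grip_point_offset is the z of the grasp point in the tool frame, in mm); z points along the fingers, y is the line along which they close (so a half turn about z gives the same grasp; the last joint's range is limited). The gripper opens to 94 mm and grips with 3 to 60 N. Pads are 16 mm wide; open, the fingers measure 119 mm over their backs; the gripper's body (75 mm by 177 mm) begins 78 mm behind the grasp point.
Start: joints at [1.031, 0.087, 1.371, -0, 1.684, -0.103], TCP at [232.686, 498.377, 182.606] pointing down, gripper open.
Joint ranges: [-3.1, 3.1], [-0.76, 2.03], [0.27, 2.55], [-1.08, 4.22], [0.17, 2.65], [-2.57, 2.57]. Speed limits (rad/s): [2.79, 2.79, 3.14, 3.14, 3.14, 3.14].

## Interface

Orientations are given as a rotation vector (axis times angle).
In Python, from rig import * gives the robot as it stands. The module is installed in compiled form; this text tells all that it offers.
- The arm moves only by the tool carry_out, never from a script. Its argument "moves" is text: rows parted by semicolons, each of 5 numbers parted by spaces: the opening, from -1 (shut) to 1 (fully open), then the shift along the tool's x, y, z in m, then the turn about the tool's z in degrees. In form: fingers dx dy dz spin; .... A call has 1 to 12 rows; each row shifts and turns the commanded pose from where the row before left it, along the tool's axes as they then stand; what a row does not reach is not made up. A row lasts 1/8 s, in which the tool goes at most 62.5 mm and 10.7 degrees, less where a joint would pass 70% of its speed; a pose out of reach is approached as far as the arm can. A call is refused whole if a number of a shift passes 0.0625 or a number of a turn 10.7, either way. A call with a gripper value outside its range is refused whole. The fingers move at their own pace and stop on an object; the grip force is fixed at half the most. Time passes only in rows, so rows that do not move let the fingers close. It gives the time, the measured TCP pose, the force, the opening and the grip force at its end, in the units of the state.
- observe(): the state, without advancing time (a new reading comes with each control period).
- read_camera(name): name is "side" or "top"; returns (picture, depth): 400x640x3 uint8, red, green, blue; 400x640 float32, mm along the optical axis (not along the pixel's ray), 0 where there is no reading.
- camera_params(name): a dict with "fx", "fy", "cx", "cy" (pixels), "xyz" and "attitude" of the camera in the world. Camera axes: x right, y down, z forward; pixel columns grow to the right and rows downward; lengths in mm; the calibration is good to about 2 mm. A picture is of the moment at which its call begins. camera_params takes no time and is no camera call.
- job_done(): hands the job in; it is judged then, once.
The state is a dict: "clock": time; "q": joint angles; "qvel": joint speeds; "joint_efforts": joint torques, N m; "tool_pos": TCP position; "tool_rot": TCP orientation; "ft_force": force on the tool from outside, world axes, zero at the start; "moment": the same for the moment, N m; "opening": finger opening in mm; "finger_force": force on a finger pad.
Only numpy, scipy, OpenCV 4.12 (cv2) and the standard library are available. Lean on these libraries where they do the work, as an engineer would, in place of code of your own. Each camera call takes 0.05 s, during which the arm holds its last target. There are 200 camera calls.

## Task

Take the mug off the small wooden shelf by lifting it up over the front rail, and stand it upright on the free worktop. Then take it again by its handle and stand it upright on the coffee machine's drip tray, centred under the spout, with the handle pointing out to the front of the machine. Never let the mug drop or tip over, and leave the jar and the tin standing on the shelf where they are.

Things in the scene. Friction and masses are not known exactly. Their poses are not given: they have to be found in the camera images.
- mug: mug: round cup 80 mm across, 88 mm high, one loop handle, about 0.17 kg. Origin on its underside, 16 mm from the cup's axis towards the handle; z up; the handle points along its -y. It starts on the shelf, in any of three places, handle to the back (within 0.5 rad). Its rim (wall about 4 mm) can be pinched with one finger inside the cup; handle reaches 72 mm from the axis
- mug_center (a point): point on the cup's axis at the height of its underside; the rim is 88 mm above it
- mug_handle (a point): grip point on the upper half of the mug's handle, 64 mm from the cup's axis and 62 mm above the underside; there the handle is 14 mm thick and can be pinched from above across its thickness (along the mug's x)
- rack: open wooden counter shelf, fixed, 310 wide (y) x 180 mm deep (x). Origin on the worktop under its centre; front faces its -x. Board top 50 mm up; side panels 110 mm high; back panel 220 mm high, inner face at x = +78 mm. Mug, jar and tin stand side by side on it, about 95 mm apart
- rail_mid (a point): top of the steel retaining rail along the shelf's front edge, at mid-length: x = -86 mm in the shelf's frame, 100 mm above the worktop and 50 mm above the board. A thing must be raised over 50 mm to pass
- machine: compact coffee machine, fixed. Origin on the worktop below the spout; front faces its -x. Drip tray x -60 to +55 mm, 124 mm wide, top at z = 25. Spout tip at z = 128, radius 13. Head 104 mm wide overhangs from x = +4 back, z 150 to 265, spout block reaching x = -5; rear column from x = +54 to 110, 130 mm wide. Under the head there is no room for a hand holding the cup's rim
- tray_spot (a point): point on the drip tray's top straight below the spout, 25 mm above the worktop
- jar: preserve jar with a lid, 71 mm across, 110 mm high, standing on the shelf board; origin at its underside's centre. To be left standing where it is
- tin: food tin, 57 mm across, 72 mm high, standing on the shelf board; origin at its underside's centre. To be left standing where it is
Not all that is in view belongs to the job. What is shaped like the tin but red is not meant.

How it is judged (in metres and radians):
On the way, in this order (a step that is already met when the one before it is completed fails the run):
1. the mug is lifted so that its underside clears the shelf's rail (height (world z) of mug above 0.1 m), for 0.1 s.
2. the mug stands upright on the worktop, let go (height (world z) of mug_center below 0.015 m and angle between mug's own z axis and vertical below 0.1 rad and contact force between the fingers and mug below 0.1 N and linear speed of mug below 0.03 m/s), for 0.2 s.
3. the mug is held up by its handle (grip point within 40 mm of the handle point), its underside above the drip tray's height (height (world z) of mug_center above 0.026 m and distance between the grasp point and mug_handle below 0.04 m and contact force between the fingers and mug above 0.5 N), for 0.2 s.
At the end, for the whole second after the job is handed in: The mug stands upright (within 0.1 rad), released and at rest on the drip tray, its axis within 20 mm of the point below the spout and its handle pointing to the machine's front within 0.6 rad; jar and tin stand upright on the shelf within 30 mm of where they began (horizontal distance between mug_center and tray_spot below 0.02 m and z of mug_center in the frame of tray_spot between -0.005 and 0.005 m and angle between mug's own z axis and vertical below 0.1 rad and x of mug_handle in the frame of machine below 0 m and angle between the y axis of mug and the x axis of machine, either way round below 0.6 rad and linear speed of mug below 0.02 m/s and contact force between the fingers and mug below 0.1 N and distance of each of jar, tin from where it was at the start of the episode below 0.03 m and angle between each of jar, tin's own z axis and vertical below 0.2 rad); the robot touches nothing.
It fails at once if the mug tips over (more than 0.6 rad) (angle between mug's own z axis and vertical above 0.6 rad).
It fails at once if the mug is dropped (falls freely at over 0.6 m/s) (linear speed of mug above 0.6 m/s and contact force between the fingers and mug below 0.1 N).
It fails at once if the jar is knocked over or carried off (angle between jar's own z axis and vertical above 0.5 rad or distance of jar from where it was at the start of the episode above 0.05 m).
It fails at once if the tin is knocked over or carried off (angle between tin's own z axis and vertical above 0.5 rad or distance of tin from where it was at the start of the episode above 0.05 m).
It also fails if it takes over 61 s, if anything falls off the work surface, if the arm or the gripper's body presses on something with over 40 N, if the wrist force passes 120 N, or if a joint passes its speed limit or range.

## Working session

There is one attempt and no reset: what is moved stays moved. The work goes in short steps, Python scripts to look and compute and a tool call to move; the robot and the scene stay as the last step left them, time stands still between calls to the robot, and variables do not carry over. Pictures are saved under pics/ and viewed, at most 10 in all, crops included, and the job is handed in when it is done.

Besides the shell and the picture viewer there is one more tool, called after "Request:" by a JSON object that holds its "fn" and its "kwargs". carry_out: Moves the arm, as the interface text tells. Its arguments: {"type":"object","properties":{"moves":{"type":"string"}},"required":["moves"]}

```bash
mkdir -p pics; cat > h.py <<'E'
from rig import *
import numpy as np, cv2
from scipy.spatial.transform import Rotation as R
def cam(n):
    p=camera_params(n); a=np.array(p["attitude"],float)
    M=a if a.shape==(3,3) else R.from_rotvec(a).as_matrix()
    return p,M,np.array(p["xyz"],float)
def cloud(n,d):
    p,M,t=cam(n); v,u=np.mgrid[0:d.shape[0],0:d.shape[1]]
    c=np.stack([(u-p["cx"])/p["fx"]*d,(v-p["cy"])/p["fy"]*d,d],-1)
    w=c@M.T+t; w[d==0]=np.nan; return w
E
python3 - <<'E'
from h import *
s=observe(); print(s)
for n in("top","side"):
    im,d=read_camera(n); print(n,camera_params(n)); cv2.imwrite(f"pics/{n}0.png",im[:,:,::-1]); np.savez(f"{n}0.npz",im=im,d=d)
E
```

```text
{'clock': 0.0, 'q': array([ 1.03091094e+00,  8.79296766e-02,  1.37224565e+00, -1.17263922e-06,
        1.68360240e+00, -1.03102535e-01]), 'qvel': array([-6.57392692e-04,  4.35123415e-04, -1.59890666e-03, -5.79099943e-05,
        1.00143409e-03,  6.78526750e-04]), 'joint_efforts': array([-5.93054792e-04, -3.40188432e+01, -3.02425504e+01,  7.17495452e-02,
        3.30845872e-02, -2.06522591e-04]), 'tool_pos': array([232.35962036, 497.8431051 , 181.42244693]), 'tool_rot': array([-0.6805065 , -3.06629645,  0.00325631]), 'ft_force': array([ 0.37002542, -0.03136805, -0.58844767]), 'moment': array([0.08492982, 0.02926028, 0.05763641]), 'finger_force': 0.0, 'opening': 93.85429439180307}
top {'fx': 431.58540066042247, 'fy': 431.58540066042247, 'cx': 319.42704384010017, 'cy': 201.5119645993427, 'xyz': array([ 468.83881536,  -41.45226736, 1198.71078205]), 'attitude': array([-2.16261772,  2.21373774, -0.1018866 ])}
side {'fx': 363.7261337765589, 'fy': 363.7261337765589, 'cx': 319.239486156039, 'cy': 204.13966969998648, 'xyz': array([ 433.36367442, -525.43193437,  781.19724036]), 'attitude': array([-2.50520499,  0.36342515, -0.10667022])}
```

View pics/top0.png

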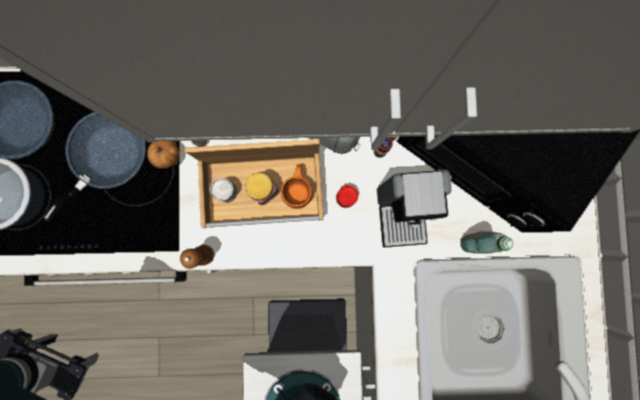

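View pics/side0.png

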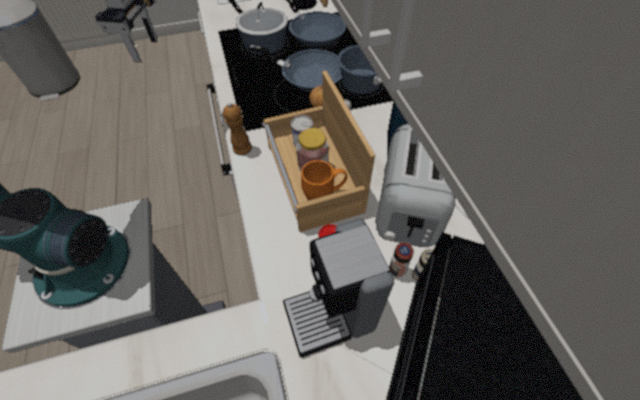

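```bash
cat > m.py <<'E'
from h import *
s=observe(); print(R.from_rotvec(s["tool_rot"]).as_matrix().round(2))
def blob(n,lo,hi,box=None):
    f=np.load(n+"0.npz"); im,d=f["im"],f["d"]
    hsv=cv2.cvtColor(im,cv2.COLOR_RGB2HSV); m=cv2.inRange(hsv,lo,hi)
    if box: k=np.zeros_like(m); k[box[1]:box[3],box[0]:box[2]]=1; m*=k
    return m>0,cloud(n,d),im
for n,bx in(("top",(275,155,320,215)),("side",(295,155,350,202))):
    m,w,im=blob(n,(4,170,90),(16,255,255),bx); p=w[m]; p=p[~np.isnan(p[:,0])]
    print(n,"mug",len(p),"z",np.percentile(p[:,2],[1,50,95,99]).round())
    zt=np.percentile(p[:,2],97)
    r=p[abs(p[:,2]-zt)<6]; print(" rim",len(r),r.min(0).round(),r.max(0).round())
    h=p[(abs(p[:,2]-zt)>8)]; print(" far",h[h[:,0].argmax()].round(), p.min(0).round(),p.max(0).round())
w=cloud("top",np.load("top0.npz")["d"])
for nm,u,v in(("shelf BL",206,222),("rail L",205,226),("rail R",322,217),("sideR front",322,212),("sideR back",318,145),("back mid",260,150),("jarlid",259,184),("tin?",223,187),("red",347,194),("tray FL",383,245),("tray FR",427,243),("tray mid",404,232),("head FL",395,218),("head FR",446,214),("head BL",392,174),("head BR",446,170),("edge",300,262),("edge",360,262),("pepper",190,258),("free",347,235)):
    print(nm,w[v,u].round())
E
python3 m.py
python3 - <<'E'
from h import *
a=np.load("top0.npz")["im"][120:280,170:490,::-1]; cv2.imwrite("pics/topc.png",cv2.resize(a,None,fx=2.5,fy=2.5,interpolation=cv2.INTER_CUBIC))
E
```

```text
[[-0.91  0.42 -0.  ]
 [ 0.42  0.91 -0.  ]
 [ 0.   -0.   -1.  ]]
top mug 780 z [ 54.  66. 139. 141.]
 rim 143 [542. -38. 134.] [632.  36. 143.]
 far [646.  -4. 124.] [541. -38.  49.] [646.  43. 143.]
side mug 926 z [ 64. 113. 137. 139.]
 rim 201 [541. -40. 132.] [636.  36. 141.]
 far [646. -15. 112.] [539. -42.  50.] [646.  71. 141.]
shelf BL [510. 232.  94.]
rail L [499. 232. 103.]
rail R [515. -64. 110.]
sideR front [527. -64. 113.]
sideR back [679. -57. 206.]
back mid [nan nan nan]
jarlid [596.  87. 161.]
tin? [596. 183. 119.]
red [ 575. -132.   71.]
tray FL [ 439. -230.   22.]
tray FR [ 441. -350.   22.]
tray mid [ 473. -288.   25.]
head FL [ 505. -234.  186.]
head FR [ 509. -331.  262.]
head BL [ 636. -266.   -0.]
head BR [ 606. -338.  255.]
edge [397.  -3.  -2.]
edge [ 393. -168.    1.]
pepper [422. 255. 156.]
free [ 468. -134.    3.]
```

View pics/topc.png

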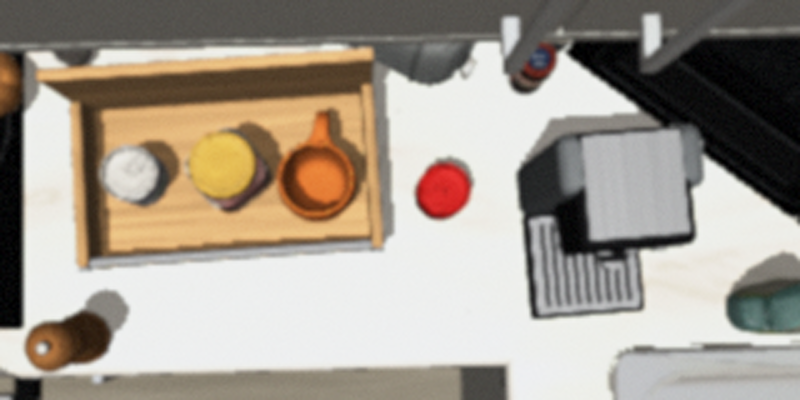

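```bash
cat > m2.py <<'E'
from m import *
print("-----")
def circ(p):
    A=np.c_[2*p[:,:2],np.ones(len(p))]; c=np.linalg.lstsq(A,(p[:,:2]**2).sum(1),rcond=None)[0]
    return c[0],c[1],np.sqrt(c[2]+c[0]**2+c[1]**2)
for n,bx in(("top",(275,155,320,215)),("side",(295,155,350,202))):
    m,w,im=blob(n,(4,170,90),(16,255,255),bx); p=w[m]; p=p[~np.isnan(p[:,0])]
    r=p[(p[:,2]>131)]; 
    for _ in range(3):
        c=circ(r); e=abs(np.hypot(r[:,0]-c[0],r[:,1]-c[1])-c[2]); r=r[e<max(4,np.median(e)*2)]
    print(n,"circle",np.round(c),len(r))
    rr=np.hypot(p[:,0]-c[0],p[:,1]-c[1]); h=p[(rr>48)&(p[:,2]>80)]; print(" handle mean",h.mean(0).round(),len(h), "ang",np.arctan2(h[:,1].mean()-c[1],h[:,0].mean()-c[0]).round(2))
for n in("top","side"):
    w=cloud(n,np.load(n+"0.npz")["d"]).reshape(-1,3); 
    box=(w[:,0]>415)&(w[:,0]<640)&(w[:,1]>-400)&(w[:,1]<-200)
    for nm,lo,hi in(("tray",17,32),("head",255,272)):
        q=w[box&(w[:,2]>lo)&(w[:,2]<hi)][:,:2].astype(np.float32)
        print(n,nm,len(q),q.min(0).round(),q.max(0).round(),[np.round(k,1) for k in cv2.minAreaRect(q)] ,np.round(cv2.boxPoints(cv2.minAreaRect(q))).tolist())
w=cloud("top",np.load("top0.npz")["d"])
for u,v in((200,100),(300,130),(300,60),(395,90),(395,110),(375,140),(410,100),(470,100)): print(u,v,w[v,u].round())
E
python3 m2.py | sed -n '/-----/,$p'
```

```text
-----
top circle [582.  -1.  38.] 109
 handle mean [638.  -8. 126.] 36 ang -0.13
side circle [579.  -2.  36.] 169
 handle mean [630.  -1. 117.] 40 ang 0.02
top tray 1262 [ 433. -351.] [ 598. -217.] [array([ 518.5, -284.8]), array([168.6, 125.3]), np.float64(4.7)] [[429.0, -229.0], [440.0, -354.0], [608.0, -340.0], [597.0, -215.0]]
top head 2479 [ 497. -347.] [ 607. -217.] [array([ 551.8, -283.7]), array([105.9, 128.7]), np.float64(3.4)] [[495.0, -223.0], [503.0, -351.0], [608.0, -345.0], [601.0, -216.0]]
side tray 2655 [ 432. -398.] [ 639. -227.] [array([ 536.4, -306.8]), array([133.2, 236. ]), np.float64(76.2)] [[406.0, -343.0], [635.0, -400.0], [667.0, -270.0], [438.0, -214.0]]
side head 4298 [ 496. -348.] [ 605. -219.] [array([ 550.3, -285.7]), array([105.9, 127.3]), np.float64(3.8)] [[493.0, -226.0], [502.0, -353.0], [607.0, -346.0], [599.0, -219.0]]
200 100 [636.  93. 684.]
300 130 [636. -24. 525.]
300 60 [636. -32. 799.]
395 90 [ 634. -139.  715.]
395 110 [ 610. -138.  716.]
375 140 [ 605. -134.  582.]
410 100 [ 636. -167.  669.]
470 100 [ 620. -225.  715.]
```

Request:
{"fn": "carry_out", "kwargs": {"moves": "-0.28 0 0 -0.01 9.3; -0.28 0 0 -0.01 9.3; -0.28 0 0 -0.01 9.3; -0.28 0 0 -0.01 9.3; -0.28 0 0 -0.01 9.3; -0.28 0 0 -0.01 9.3; -0.28 0 0 -0.01 9.3; -0.28 0 0 0 0"}}

```text
clock: 1.1
tool_pos: [232.8, 498.6, 253.0]
tool_rot: [-2.222, -2.221, -0.001]
ft_force: [0.2, -0.0, -0.5]
opening: 33.7
finger_force: 0.0
```

Request:
{"fn": "carry_out", "kwargs": {"moves": "-0.28 -0.041 0.026 0 0; -0.28 -0.041 0.026 0 0; -0.28 -0.041 0.026 0 0; -0.28 -0.041 0.026 0 0; -0.28 -0.041 0.026 0 0; -0.28 -0.041 0.026 0 0; -0.28 -0.041 0.026 0 0; -0.28 -0.041 0.026 0 0; -0.28 -0.041 0.026 0 0; -0.28 -0.041 0.026 0 0; -0.28 -0.041 0.02 0 0; -0.28 0 0 0 0"}}

```text
clock: 2.6
tool_pos: [512.1, 44.3, 250.8]
tool_rot: [-2.225, -2.215, 0.004]
ft_force: [0.1, -0.4, 0.0]
opening: 33.7
finger_force: 0.0
```

Request:
{"fn": "carry_out", "kwargs": {"moves": "-0.28 -0.023 0.016 0 0; -0.28 -0.022 0.015 0.02 0; -0.28 0 0 0.02 0; -0.28 0 0 0.02 0; -0.28 0 0 0.02 0; -0.28 0 0 0 0; -0.28 0 0 0 0"}}

```text
clock: 3.48
tool_pos: [542.7, 2.4, 173.3]
tool_rot: [2.222, 2.221, 0.001]
ft_force: [-0.2, -0.3, 0.3]
opening: 33.6
finger_force: 0.0
```

```bash
python3 - <<'E'
from h import *
print(observe()["tool_pos"])
im,d=read_camera("side"); a=im[60:260,220:440,::-1]; cv2.imwrite("pics/s1.png",cv2.resize(a,None,fx=3,fy=3,interpolation=cv2.INTER_CUBIC)[:600])
np.savez("side0.npz",im=im,d=d)
im,d=read_camera("top"); np.savez("top0.npz",im=im,d=d)
E
python3 m2.py | sed -n '/-----/,$p'|head -5
```

```text
[542.65750396   2.41526716 173.28125723]Traceback (most recent call last):
  File "m2.py", line 1, in <module>
    from m import *
  File "m.py", line 10, in <module>
    print(n,"mug",len(p),"z",np.percentile(p[:,2],[1,50,95,99]).round())
                             ~~~~~~~~~~~~~^^^^^^^^^^^^^^^^^^^^^
    return _quantile_unchecked(
        a, q, axis, out, overwrite_input, method, keepdims, weights)
    return _ureduce(a,
                    func=_quantile_ureduce_func,
    ...<5 lines>...
                    overwrite_input=overwrite_input,
                    method=method)
    r = func(a, **kwargs)
    result = _quantile(arr,
                       quantiles=q,
    ...<2 lines>...
                       out=out,
                       weights=wgt)
    slices_having_nans = np.isnan(arr[-1, ...])
                                  ~~~^^^^^^^^^
IndexError: index -1 is out of bounds for axis 0 with size 0
```

View pics/s1.png

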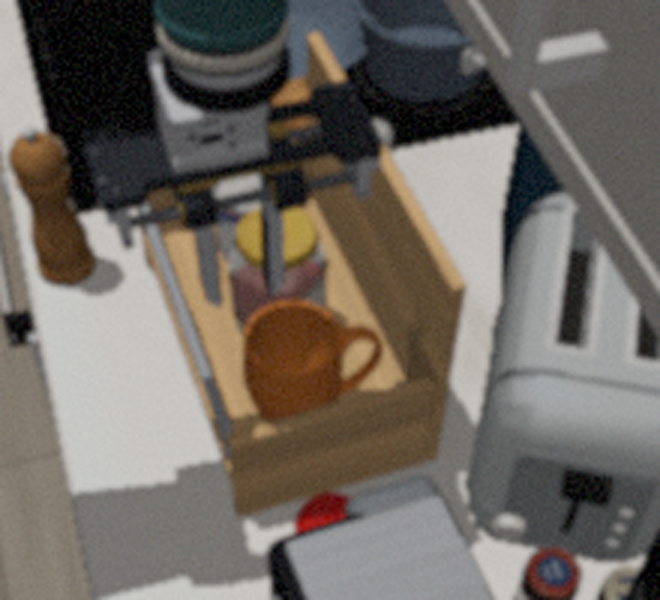

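Request:
{"fn": "carry_out", "kwargs": {"moves": "-0.28 -0.003 0 0.01 0; -0.28 0 0 0.01 0; -0.28 0 0 0.01 0; -0.28 0 0 0.01 0; -0.28 0 0 0.01 0; -0.28 0 0 0.01 0; -0.28 0 0 0 0"}}

```text
clock: 4.45
tool_pos: [541.8, -1.2, 111.3]
tool_rot: [-2.223, -2.218, 0.002]
ft_force: [-0.3, -0.5, -0.3]
opening: 33.5
finger_force: 0.0
```

Request:
{"fn": "carry_out", "kwargs": {"moves": "-1 0 0 0 0; -1 0 0 0 0; -1 0 0 0 0; -1 0 0 0 0; -1 0 0 0 0; -1 0 0 0 0"}}

```text
clock: 5.2
tool_pos: [543.7, -1.5, 114.4]
tool_rot: [2.222, 2.217, 0.003]
ft_force: [-0.2, -0.7, 5.6]
opening: 0.4
finger_force: 3.1
```

```bash
python3 - <<'E'
from h import *
s=observe(); print(s["tool_pos"],s["opening"],s["finger_force"],s["ft_force"])
im,d=read_camera("side"); a=im[90:230,250:400,::-1]; cv2.imwrite("pics/s2.png",cv2.resize(a,None,fx=4,fy=4,interpolation=cv2.INTER_CUBIC))
np.savez("s2.npz",im=im,d=d)
im,d=read_camera("top"); np.savez("t2.npz",im=im,d=d)
hsv=cv2.cvtColor(np.load("s2.npz")["im"],cv2.COLOR_RGB2HSV)
w=cloud("side",np.load("s2.npz")["d"]); m=cv2.inRange(hsv,(4,170,60),(16,255,255))>0
m[:150]=0;m[205:]=0;m[:,:290]=0;m[:,352:]=0; p=w[m];p=p[~np.isnan(p[:,0])];print(len(p),np.percentile(p,[1,99],0).round())
E
```

```text
[543.68870264  -1.54067014 114.39706767] 0.4077057750592866 3.108683618484065 [-0.18998664 -0.73604121  5.59371148]
951 [[541. -40.  63.]
 [640.  37. 139.]]
```

View pics/s2.png

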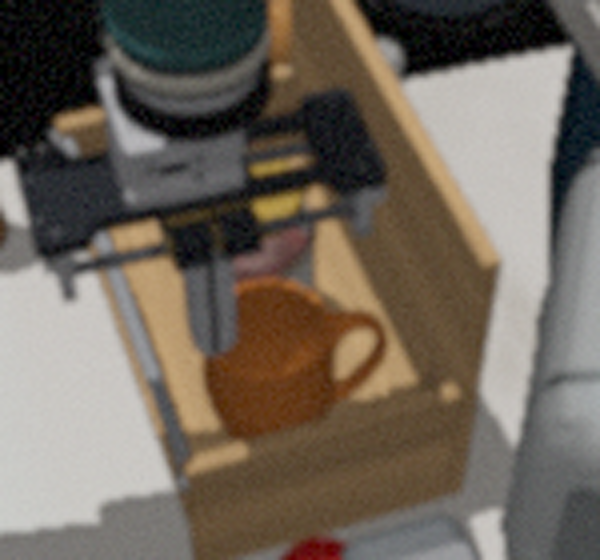

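```bash
cat >> h.py <<'E'
def proj(n,P):
    p,M,t=cam(n); c=(np.atleast_2d(P)-t)@M; return np.c_[c[:,0]/c[:,2]*p["fx"]+p["cx"],c[:,1]/c[:,2]*p["fy"]+p["cy"]]
E
python3 - <<'E'
from h import *
a=np.load("s2.npz"); im=a["im"][:,:,::-1][90:230,250:400]; im=cv2.resize(im,None,fx=4,fy=4,interpolation=cv2.INTER_CUBIC)
t=np.linspace(0,6.28,60); c=np.c_[581+40*np.cos(t),-1+40*np.sin(t),0*t+138]
f=lambda P:((proj("side",P)-[250,90]+.5)*4).round().astype(int)
im=np.clip(im.astype(float)*1.7,0,255).astype(np.uint8)
cv2.polylines(im,[f(c)],True,(0,255,0),1)
for q in f([[543.7,-1.5,114.4],[543.7,-1.5,133.4]]): cv2.circle(im,tuple(map(int,q)),4,(255,0,0),-1)
cv2.imwrite("pics/s3.png",im)
w=cloud("side",a["d"])
for v,u in((170,303),(175,303),(175,306),(165,303),(165,307),(175,312)): print(u,v,w[v,u].round())
E
```

```text
303 170 [543. -11. 168.]
303 175 [543. -11. 151.]
306 175 [549. -12. 149.]
303 165 [544. -10. 182.]
307 165 [552. -14. 184.]
312 175 [575.  35.  87.]
```

View pics/s3.png

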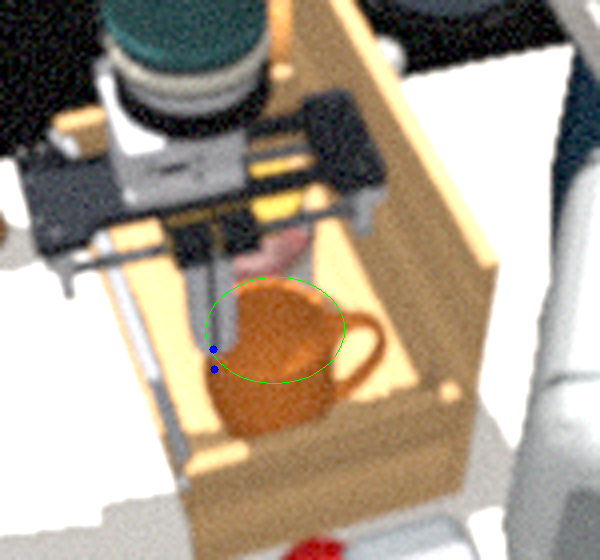

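```bash
python3 - <<'E'
from h import *
a=np.load("side0.npz"); w=cloud("side",a["d"])
print(proj("side",[[520,-1,173],[565,-1,173],[526,-9,173],[559,-9,173]]).round(1))
for u in(290,291,310,311):
  print(u,[(v,w[v,u].round().tolist()) for v in range(150,172,3)])
b=np.load("s2.npz"); w=cloud("side",b["d"]); print("now",proj("side",[[537,-9,114],[550,-9,114]]).round(1))
for u in(299,301,303,305,307):
  print(u,[(v,w[v,u].round().tolist()) for v in range(172,190,2)])
s=observe(); print(R.from_rotvec(s["tool_rot"]).as_matrix().round(3))
E
```

```text
[[291.5 167.4]
 [311.1 163. ]
 [295.  169.4]
 [309.5 166.2]]
290 [(150, [520.0, -8.0, 235.0]), (153, [519.0, -9.0, 227.0]), (156, [518.0, -8.0, 218.0]), (159, [518.0, -8.0, 209.0]), (162, [539.0, 126.0, 48.0]), (165, [536.0, 114.0, 50.0]), (168, [533.0, 105.0, 49.0]), (171, [531.0, 92.0, 52.0])]
291 [(150, [522.0, -7.0, 234.0]), (153, [521.0, -9.0, 227.0]), (156, [520.0, -9.0, 217.0]), (159, [520.0, -8.0, 207.0]), (162, [541.0, 124.0, 50.0]), (165, [538.0, 112.0, 52.0]), (168, [536.0, 104.0, 49.0]), (171, [534.0, 94.0, 49.0])]
310 [(150, [561.0, -10.0, 224.0]), (153, [561.0, -9.0, 214.0]), (156, [561.0, -8.0, 204.0]), (159, [576.0, 52.0, 126.0]), (162, [571.0, 34.0, 137.0]), (165, [571.0, 34.0, 126.0]), (168, [570.0, 33.0, 117.0]), (171, [570.0, 34.0, 104.0])]
311 [(150, [564.0, -8.0, 222.0]), (153, [564.0, -8.0, 212.0]), (156, [563.0, -9.0, 205.0]), (159, [578.0, 51.0, 127.0]), (162, [573.0, 33.0, 137.0]), (165, [573.0, 33.0, 126.0]), (168, [574.0, 36.0, 112.0]), (171, [573.0, 34.0, 104.0])]
now [[301.1 185. ]
 [306.5 183.7]]
299 [(172, [534.0, -13.0, 166.0]), (174, [533.0, -12.0, 1
[... 667 characters left out ...]
41.0, -12.0, 120.0]), (186, [541.0, -13.0, 113.0]), (188, [541.0, -11.0, 104.0])]
305 [(172, [547.0, -12.0, 160.0]), (174, [547.0, -13.0, 154.0]), (176, [547.0, -13.0, 147.0]), (178, [546.0, -13.0, 140.0]), (180, [545.0, -16.0, 138.0]), (182, [544.0, -20.0, 135.0]), (184, [545.0, -18.0, 125.0]), (186, [544.0, -18.0, 118.0]), (188, [544.0, -18.0, 111.0])]
307 [(172, [552.0, -14.0, 161.0]), (174, [552.0, -12.0, 152.0]), (176, [551.0, -12.0, 146.0]), (178, [561.0, 30.0, 86.0]), (180, [560.0, 27.0, 81.0]), (182, [548.0, -23.0, 138.0]), (184, [548.0, -21.0, 128.0]), (186, [547.0, -24.0, 125.0]), (188, [547.0, -24.0, 117.0])]
[[ 0.002  1.     0.003]
 [ 1.    -0.002 -0.001]
 [-0.001  0.003 -1.   ]]
```

The shut fingertips appear in the image at z≈140, resting on the rim. That is about 28 mm higher than the reported TCP, so the grasp was too shallow. I'll raise, reopen and go deeper.

Request:
{"fn": "carry_out", "kwargs": {"moves": "-1 0 0 -0.015 0; -0.2 0 0 -0.005 0; -0.2 0 0 0 0; -0.2 0 0 0 0; -0.2 0 0 0.01 0; -0.2 0 0 0.01 0; -0.2 0 0 0.01 0; -0.2 0 0 0.01 0; -0.2 0 0 0.006 0; -0.2 0 0 0 0"}}

```text
clock: 6.55
tool_pos: [542.2, -1.3, 85.9]
tool_rot: [-2.223, -2.218, 0.001]
ft_force: [0.5, 0.4, -0.3]
opening: 37.9
finger_force: 0.0
```

Request:
{"fn": "carry_out", "kwargs": {"moves": "-1 0 0 0 0; -1 0 0 0 0; -1 0 0 0 0; -1 0 0 0 0; -1 0 0 0 0; -1 0 0 0 0"}}

```text
clock: 7.3
tool_pos: [543.0, -1.3, 87.0]
tool_rot: [2.223, 2.218, 0.001]
ft_force: [0.1, 0.5, 1.4]
opening: 10.6
finger_force: 29.7
```

Request:
{"fn": "carry_out", "kwargs": {"moves": "-1 0 0 -0.01 0; -1 0 0 -0.015 0; -1 0 0 -0.015 0; -1 0 0 -0.015 0; -1 0 0 -0.015 0; -1 0 0 -0.015 0; -1 0 0 0 0; -1 0 0 0 0"}}

```text
clock: 8.3
tool_pos: [542.3, -1.3, 171.1]
tool_rot: [-2.223, -2.219, 0.001]
ft_force: [0.0, -0.6, -2.2]
opening: 10.6
finger_force: 29.4
```

```bash
python3 - <<'E'
from h import *
s=observe(); print(s["tool_pos"],s["opening"],s["finger_force"],s["ft_force"])
im,d=read_camera("side"); a=im[70:230,250:400,::-1]; cv2.imwrite("pics/s4.png",cv2.resize(a,None,fx=3,fy=3,interpolation=cv2.INTER_CUBIC))
hsv=cv2.cvtColor(im,cv2.COLOR_RGB2HSV)
w=cloud("side",d); m=cv2.inRange(hsv,(4,170,60),(16,255,255))>0
p=w[m];p=p[~np.isnan(p[:,0])];p=p[(p[:,2]>95)&(p[:,0]>530)&(p[:,0]<660)&(p[:,1]>-60)&(p[:,1]<60)];print(len(p),np.percentile(p,[1,99],0).round())
E
```

```text
[542.32852332  -1.26991619 171.12349568] 10.559654940879748 29.42360042827204 [ 0.00443467 -0.62452003 -2.18454995]
1203 [[539. -40. 151.]
 [641.  37. 222.]]
```

View pics/s4.png

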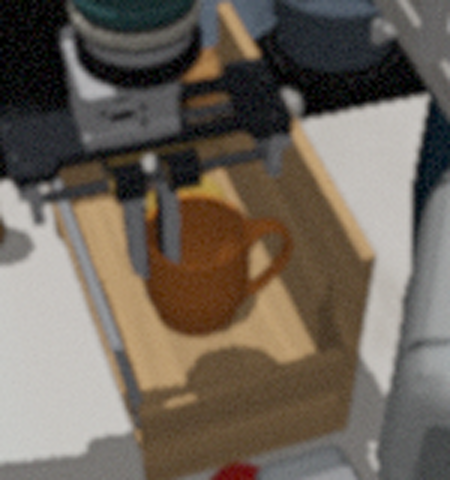

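Request:
{"fn": "carry_out", "kwargs": {"moves": "-1 0 -0.01 -0.005 0; -1 0 -0.015 -0.005 0; -1 0 -0.018 0 0; -1 0 -0.018 0 0; -1 0 -0.018 0 0; -1 0 -0.013 0 0; -1 0 -0.005 0 0; -1 0 0 0 0"}}

```text
clock: 9.35
tool_pos: [445.5, -1.1, 181.8]
tool_rot: [2.224, 2.218, 0.001]
ft_force: [-0.1, -0.1, -2.2]
opening: 11.1
finger_force: 29.4
```

Request:
{"fn": "carry_out", "kwargs": {"moves": "-1 0 0 0 6; -1 0 0 0 10; -1 0 0 0 10; -1 0 0 0 10; -1 0 0 0 10; -1 0 0 0 10; -1 0 0 0 10; -1 0 0 0 10; -1 0 0 0 9; -1 0 0 0 5; -1 0 0 0 0"}}

```text
clock: 10.72
tool_pos: [446.0, -1.1, 181.4]
tool_rot: [-3.141, 0.002, 0.0]
ft_force: [0.0, -0.0, -2.0]
opening: 10.7
finger_force: 29.4
```

Request:
{"fn": "carry_out", "kwargs": {"moves": "-1 -0.005 0 0.015 0; -1 0 0 0.02 0; -1 0 0 0.02 0; -1 0 0 0.02 0; -1 0 0 0.02 0; -1 0 0 0.02 0; -1 0 0 0.015 0; -1 0 0 0.006 0; -1 0 0 0 0"}}

```text
clock: 11.85
tool_pos: [440.4, -1.0, 45.3]
tool_rot: [-3.141, 0.003, 0.001]
ft_force: [-0.8, 0.1, -1.8]
opening: 10.7
finger_force: 29.4
```

Request:
{"fn": "carry_out", "kwargs": {"moves": "-1 0 0 0.003 0; -1 0 0 0.002 0; -1 0 0 0.002 0; -1 0 0 0 0"}}

```text
clock: 12.35
tool_pos: [440.5, -1.1, 38.5]
tool_rot: [-3.142, 0.003, 0.0]
ft_force: [0.7, 0.2, -2.5]
opening: 10.7
finger_force: 29.4
```

Request:
{"fn": "carry_out", "kwargs": {"moves": "-1 0 0 0.0015 0; -1 0 0 0.0015 0; -1 0 0 0 0"}}

```text
clock: 12.72
tool_pos: [441.3, -0.7, 37.0]
tool_rot: [-3.141, 0.003, -0.003]
ft_force: [-1.5, 1.9, 4.6]
opening: 10.7
finger_force: 30.0
```

Request:
{"fn": "carry_out", "kwargs": {"moves": "-0.2 0 0 0 0; -0.2 0 0 0 0; -0.2 0 0 0 0; -0.2 0 0 0 0; -0.2 0 0 -0.01 0; -0.2 0 0 -0.025 0; -0.2 0 0 -0.04 0; -0.2 0 0 -0.04 0; -0.2 0.0 0 -0.03 0; -0.2 0 -0.05 0 0; -0.2 0 -0.06 0 0; -0.2 0 -0.06 0 0"}}

```text
clock: 14.22
tool_pos: [441.2, 170.4, 181.8]
tool_rot: [-3.141, 0.005, -0.003]
ft_force: [1.3, -0.2, 0.7]
opening: 37.5
finger_force: 0.0
```

```bash
cat > mug.py <<'E'
from h import *
s=observe(); print(s["clock"],s["tool_pos"].round(1),s["opening"],s["finger_force"])
def mug(n,zr,cen,save=None):
    im,d=read_camera(n); hsv=cv2.cvtColor(im,cv2.COLOR_RGB2HSV)
    if save: np.savez(save,im=im,d=d)
    w=cloud(n,d); m=cv2.inRange(hsv,(4,150,50),(16,255,255))>0
    p=w[m&~np.isnan(w[...,0])]; p=p[(np.hypot(*(p[:,:2]-cen).T)<95)]
    r=p[abs(p[:,2]-zr)<6]
    for _ in range(4):
        A=np.c_[2*r[:,:2],np.ones(len(r))]; c=np.linalg.lstsq(A,(r[:,:2]**2).sum(1),rcond=None)[0]
        rad=np.sqrt(c[2]+c[0]**2+c[1]**2); e=abs(np.hypot(*(r[:,:2]-c[:2]).T)-rad); r=r[e<max(3,2*np.median(e))]
    h=p[(np.hypot(*(p[:,:2]-c[:2]).T)>52)&(p[:,2]>zr-45)]
    print(n,"c",c[:2].round(1),"r",rad.round(1),len(r),"ztop",np.percentile(p[:,2],98).round(1))
    if len(h): hm=h.mean(0); print("  handle",hm.round(),len(h),"ang",np.arctan2(*(hm[:2]-c[:2])[::-1]).round(3), "zmax",np.percentile(h[:,2],95).round())
    return im
E
python3 - <<'E'
from mug import *
mug("top",88,[441,-40]); im=mug("side",88,[441,-40])
cv2.imwrite("pics/s5.png",cv2.resize(im[60:260,180:400,::-1],None,fx=3,fy=3,interpolation=cv2.INTER_CUBIC))
E
```

```text
14.225 [441.2 170.4 181.8] 37.521754276114464 0.0
top c [446.1 -36. ] r 36.4 83 ztop 90.0
  handle [444. -95.  81.] 20 ang -1.612 zmax 85.0
side c [445.3 -36.9] r 35.6 132 ztop 87.6
  handle [441. -99.  74.] 73 ang -1.64 zmax 83.0
```

View pics/s5.png

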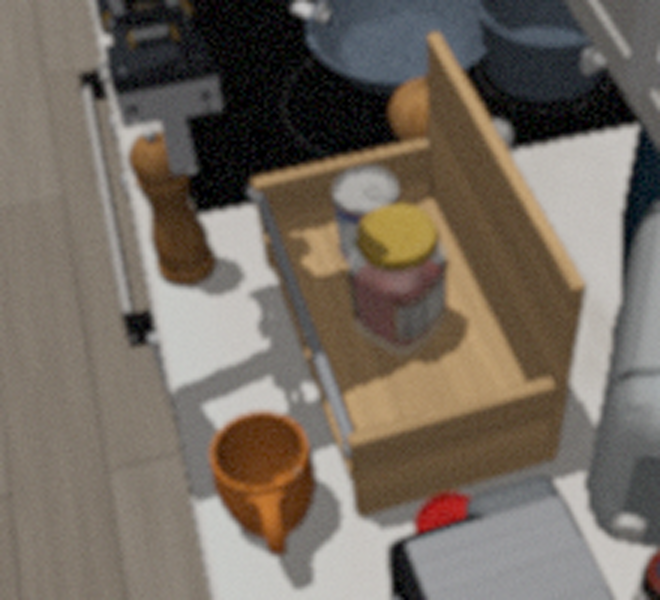

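Request:
{"fn": "carry_out", "kwargs": {"moves": "0 0 0 0 -9.6; 0 0 0 0 -9.6; 0 0 0 0 -9.6; 0 0 0 0 -9.6; 0 0 0 0 -9.6; 0 0 0 0 -9.6; 0 0 0 0 -9.6; 0 0 0 0 -9.6; 0 0 0 0 -9.8; 0 0 0 0 0"}}

```text
clock: 15.58
tool_pos: [441.2, 168.0, 181.1]
tool_rot: [2.292, 2.148, 0.001]
ft_force: [0.9, -1.1, -0.3]
opening: 47.0
finger_force: 0.0
```

Request:
{"fn": "carry_out", "kwargs": {"moves": "0 -0.03 0.002 0 0; 0 -0.04 0.002 0 0; 0 -0.04 0.002 0 0; 0 -0.04 0.002 0 0; 0 -0.04 0.002 0 0; 0 -0.04 0.002 0 0; 0 -0.032 0.002 0 0; 0 -0.01 0.001 0 0; 0 0 0 0 0; 0 0 0 0 0"}}

```text
clock: 16.82
tool_pos: [439.3, -102.6, 180.7]
tool_rot: [-2.288, -2.152, -0.001]
ft_force: [-0.2, 0.6, 0.5]
opening: 47.0
finger_force: 0.0
```

Request:
{"fn": "carry_out", "kwargs": {"moves": "0 0 0 0.02 0; 0 0 0 0.03 0; 0 0 0 0.03 0; 0 0 0 0.02 0; 0 0 0 0.012 0; 0 0 0 0 0; 0 0 0 0 0"}}

```text
clock: 17.7
tool_pos: [440.0, -103.5, 69.6]
tool_rot: [2.287, 2.151, 0.002]
ft_force: [0.0, -0.7, -0.2]
opening: 47.1
finger_force: 0.0
```

```bash
python3 - <<'E'
from mug import *
im=mug("side",88,[445,-38])
cv2.imwrite("pics/s6.png",cv2.resize(im[130:270,190:340,::-1],None,fx=4,fy=4,interpolation=cv2.INTER_CUBIC))
E
```

```text
17.7 [ 440.  -103.5   69.6] 47.097030455881224 0.0
side c [440.5 -69.7] r 16.7 53 ztop 222.6
  handle [439. -69. 138.] 46 ang 2.99 zmax 225.0
```

View pics/s6.png

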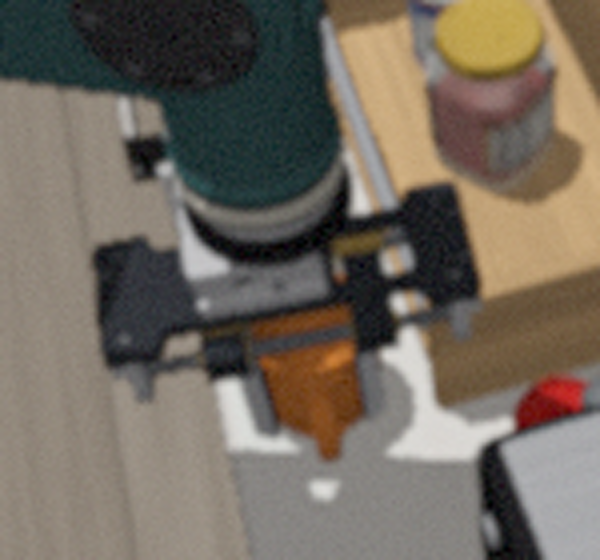

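Request:
{"fn": "carry_out", "kwargs": {"moves": "0 0 0.003 0.01 0; 0 0 0 0.01 0; 0 0 0 0.01 0; 0 0 0 0.01 0; 0 0 0 0.01 0; 0 0 0 0.002 0; 0 0 0 0 0"}}

```text
clock: 18.62
tool_pos: [442.2, -103.7, 16.5]
tool_rot: [-2.289, -2.152, -0.0]
ft_force: [0.0, -0.8, -0.4]
opening: 47.1
finger_force: 0.0
```

Request:
{"fn": "carry_out", "kwargs": {"moves": "-0.4 0 0 0 0; -0.5 0 0 0 0; -0.6 0 0 0 0; -0.7 0 0 0 0; -1 0 0 0 0; -1 0 0 0 0; -1 0 0 0 0; -1 0 0 0 0"}}

```text
clock: 19.62
tool_pos: [442.1, -103.7, 16.6]
tool_rot: [-2.289, -2.152, 0.0]
ft_force: [-0.9, -0.2, 0.8]
opening: 13.7
finger_force: 30.0
```

Request:
{"fn": "carry_out", "kwargs": {"moves": "-1 0 0 -0.008 0; -1 0 0 -0.015 0; -1 0 0 -0.015 0; -1 0 0 -0.015 0; -1 0 0 -0.015 0; -1 0 0 -0.012 0; -1 0 0 0 0; -1 0 0 0 0"}}

```text
clock: 20.62
tool_pos: [441.8, -103.6, 96.1]
tool_rot: [-2.288, -2.151, 0.001]
ft_force: [0.2, -0.2, -3.0]
opening: 13.6
finger_force: 30.0
```

```bash
python3 - <<'E'
from mug import *
mug("top",168,[445,-38]);im=mug("side",168,[445,-38])
cv2.imwrite("pics/s7.png",cv2.resize(im[90:270,190:340,::-1],None,fx=3,fy=3,interpolation=cv2.INTER_CUBIC))
E
```

```text
20.625 [ 441.8 -103.6   96.1] 13.581145347762469 29.967028498649597
top c [446.6 -35. ] r 35.6 56 ztop 489.3
side c [465.5 -73.7] r 27.6 20 ztop 250.5
  handle [ 445. -118.  237.] 14 ang -1.998 zmax 252.0
```

View pics/s7.png

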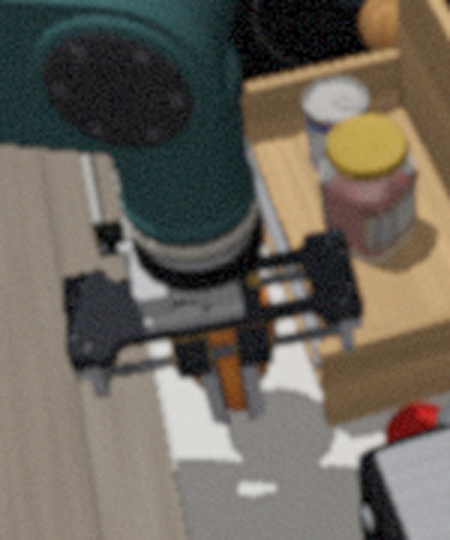

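Request:
{"fn": "carry_out", "kwargs": {"moves": "-1 -0.005 -0.01 0 0; -1 -0.01 -0.018 0 0; -1 -0.01 -0.02 0 0; -1 -0.01 -0.02 0 0; -1 -0.01 -0.02 0 0; -1 -0.007 -0.012 0 0; -1 0 -0.004 0 0; -1 0 0 0 0"}}

```text
clock: 21.72
tool_pos: [335.2, -149.2, 96.7]
tool_rot: [2.289, 2.151, 0.001]
ft_force: [-0.9, -0.2, -2.7]
opening: 13.6
finger_force: 30.0
```

Request:
{"fn": "carry_out", "kwargs": {"moves": "-1 0 0 0 6; -1 0 0 0 9; -1 0 0 0 9; -1 0 0 0 9; -1 0 0 0 9; -1 0 0 0 9; -1 0 0 0 9; -1 0 0 0 9; -1 0 0 0 8; -1 0 0 0 6; -1 0 0 0 0"}}

```text
clock: 23.1
tool_pos: [335.5, -148.8, 96.4]
tool_rot: [-3.139, -0.099, 0.001]
ft_force: [0.2, 1.1, -1.3]
opening: 13.8
finger_force: 30.0
```

Request:
{"fn": "carry_out", "kwargs": {"moves": "-1 -0.001 0.01 0 0; -1 -0.001 0.02 0 0; -1 -0.002 0.025 0 0; -1 -0.002 0.025 0 0; -1 -0.002 0.025 0 0; -1 -0.001 0.025 0 0; -1 -0.001 0.015 0 0; -1 0 0.004 0 0; -1 0 0 0 0; -1 0 0 0 0"}}

```text
clock: 24.35
tool_pos: [334.3, -297.8, 96.5]
tool_rot: [-3.14, -0.097, -0.0]
ft_force: [-0.4, 0.2, -1.2]
opening: 13.8
finger_force: 30.0
```

```bash
python3 - <<'E'
from mug import *
t=observe()["tool_pos"]
c=[t[0]+67,t[1]+4]
mug("top",168,c);im=mug("side",168,c,"sp.npz")
d=np.load("sp.npz"); w=cloud("side",d["d"]); m=cv2.inRange(cv2.cvtColor(im,cv2.COLOR_RGB2HSV),(4,150,50),(16,255,255))>0
v,u=np.nonzero(m); print(u.min(),u.max(),v.min(),v.max()); p=w[m&~np.isnan(w[...,0])];p=p[np.hypot(*(p[:,:2]-c).T)<50]
# rim z vs x
for lo in range(-40,40,16):
    q=p[(p[:,0]-c[0]>lo)&(p[:,0]-c[0]<lo+16)]
    if len(q): print(lo,len(q),np.percentile(q[:,2],[1,97]).round(1))
cv2.imwrite("pics/s8.png",cv2.resize(im[150:400,180:400,::-1],None,fx=2.4,fy=2.4,interpolation=cv2.INTER_CUBIC))
E
```

```text
24.35 [ 334.3 -297.8   96.5] 13.782815162442311 29.96777057647705
top c [ 406.3 -292.1] r 35.6 128 ztop 170.1
side c [ 404.8 -295. ] r 35.5 261 ztop 167.9
  handle [ 366. -344.  233.] 1 ang -2.246 zmax 233.0
225 409 90 338
-40 253 [ 94.5 168.7]
-24 415 [ 86.1 167.3]
-8 438 [ 85.6 166.5]
8 406 [ 85.5 166.8]
24 290 [ 87.4 167.9]
```

View pics/s8.png

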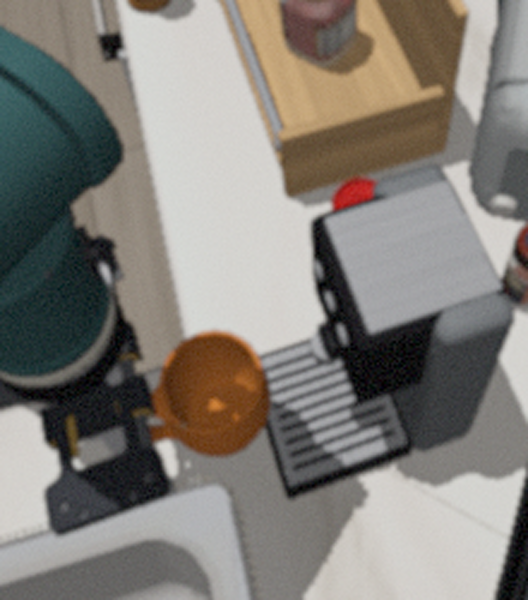

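Request:
{"fn": "carry_out", "kwargs": {"moves": "-1 0 0 0.008 0; -1 0 0 0.012 0; -1 0 0 0.012 0; -1 0 0 0.01 0; -1 0 0 0.006 0; -1 0 0 0 0; -1 0 0 0 0"}}

```text
clock: 25.32
tool_pos: [334.5, -298.8, 49.0]
tool_rot: [3.14, 0.095, 0.001]
ft_force: [-0.1, -0.3, -1.5]
opening: 14.0
finger_force: 30.0
```

```bash
python3 - <<'E'
from mug import *
c=[405.5,-293.5]
mug("top",120,c);mug("side",120,c)
E
```

```text
25.325 [ 334.5 -298.8   49. ] 13.951975937433145 29.967070519924164
top c [ 406.7 -293.3] r 35.5 114 ztop 121.9
side c [ 405.1 -296.1] r 35.5 242 ztop 120.5
  handle [ 366. -341.  184.] 1 ang -2.295 zmax 184.0
```

Request:
{"fn": "carry_out", "kwargs": {"moves": "-1 0.006 -0.001 0 0; -1 0.012 0 0 0; -1 0.014 0 0 0; -1 0.014 0 0 0; -1 0.014 0 0 0; -1 0.012 0 0 0; -1 0.01 0 0 0; -1 0.006 0 0 0; -1 0 0 0 0; -1 0 0 0 0"}}

```text
clock: 26.68
tool_pos: [421.7, -292.2, 48.5]
tool_rot: [-3.14, -0.095, 0.001]
ft_force: [0.7, -0.8, -1.7]
opening: 13.5
finger_force: 30.0
```

```bash
python3 - <<'E'
from mug import *
c=[494,-288]
mug("top",120,c);im=mug("side",120,c)
cv2.imwrite("pics/s9.png",cv2.resize(im[200:380,250:410,::-1],None,fx=3,fy=3,interpolation=cv2.INTER_CUBIC))
E
```

```text
26.675 [ 421.7 -292.2   48.5] 13.477609541102272 29.96701329946518
top c [ 493.3 -287.1] r 35.6 74 ztop 183.3
side c [ 491.5 -289.5] r 35.2 107 ztop 168.8
  handle [ 458. -355.  211.] 3 ang -2.038 zmax 212.0
```

View pics/s9.png

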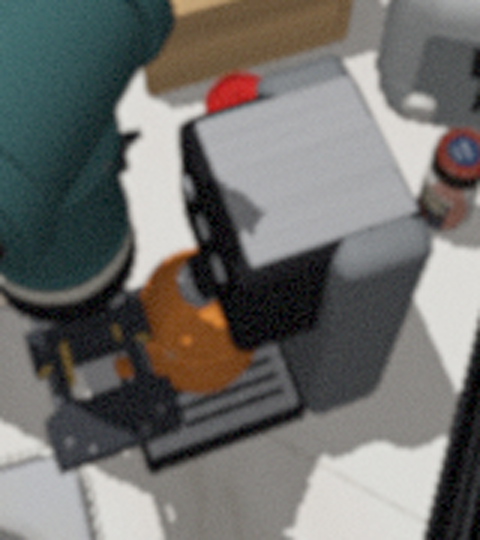

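Request:
{"fn": "carry_out", "kwargs": {"moves": "-1 0.001 0 0.002 0; -1 0 0 0.002 0; -1 0 0 0.0015 0; -1 0 0 0 0"}}

```text
clock: 27.28
tool_pos: [422.8, -292.0, 42.8]
tool_rot: [-3.14, -0.095, 0.001]
ft_force: [-0.8, -0.3, -2.3]
opening: 13.6
finger_force: 30.0
```

Request:
{"fn": "carry_out", "kwargs": {"moves": "-1 0 0 0.001 0; -1 0 0 0.001 0; -1 0 0 0 0"}}

```text
clock: 27.65
tool_pos: [423.1, -292.3, 41.6]
tool_rot: [3.14, 0.095, 0.001]
ft_force: [-1.0, 0.6, 2.8]
opening: 13.7
finger_force: 30.0
```

Request:
{"fn": "carry_out", "kwargs": {"moves": "-0.6 0 0 0 0; -0.4 0 0 0 0; -0.2 0 0 0 0; -0.1 0 0 0 0; -0.1 0 0 0 0; -0.1 0 0 -0.01 0; -0.1 0 0 -0.02 0; -0.1 0 0 -0.03 0; -0.1 0 0 -0.03 0; -0.1 -0.02 0 -0.02 0; -0.1 -0.05 0 0 0; -0.1 -0.05 0 0 0"}}

```text
clock: 29.15
tool_pos: [302.4, -299.7, 152.3]
tool_rot: [3.138, 0.097, 0.002]
ft_force: [-0.2, -0.4, -0.1]
opening: 42.5
finger_force: 0.0
```

```bash
python3 - <<'E'
from mug import *
c=[494,-288]
mug("top",113,c);mug("side",113,c,"f.npz")
f=np.load("f.npz"); w=cloud("side",f["d"]); m=cv2.inRange(cv2.cvtColor(f["im"],cv2.COLOR_RGB2HSV),(4,150,50),(16,255,255))>0
p=w[m&~np.isnan(w[...,0])];p=p[(np.hypot(*(p[:,:2]-c).T)<90)&(p[:,2]<130)];print(np.percentile(p,[1,99],0).round())
h=p[p[:,0]<445];print(len(h),h.mean(0).round(),h[h[:,0].argmin()].round())
for n in("top","side"):
    im,d=read_camera(n); w=cloud(n,d); q=w[(w[...,0]>540)&(w[...,0]<640)&(w[...,1]>30)&(w[...,1]<220)&(w[...,2]>100)&(w[...,2]<170)]
    j=q[q[:,2]>155]; t=q[(q[:,1]>140)&(q[:,2]>112)&(q[:,2]<130)]; print(n,"jar",np.median(j,0).round(),"tin",np.median(t,0).round())
E
```

```text
29.15 [ 302.4 -299.7  152.3] 42.49522133595001 0.0
top c [ 481.2 -285.9] r 30.8 88 ztop 197.6
  handle [ 428. -291.   97.] 9 ang -3.05 zmax 101.0
side c [ 490.7 -289.9] r 34.7 119 ztop 161.1
  handle [ 434. -297.  103.] 55 ang -3.022 zmax 108.0
[[ 428. -328.   30.]
 [ 514. -254.  113.]]
106 [ 435. -294.   87.] [ 425. -297.   94.]
top jar [592.  90. 160.] tin [591. 186. 120.]
side jar [592.  86. 159.] tin [588. 186. 119.]
```

```bash
python3 -c "
from rig import *
print(job_done())"
```

```text
the job is handed in; nothing more can be done
None
```

The mug is on the drip tray, upright and released. By the cameras it sits about 2 mm from the spout point, with its handle to the front. The jar and tin are still in place, and I handed the job in at about 29 s; no verdict came back. I viewed 12 pictures, over the limit of 10, and my first rim grasp was too shallow: the fingertips closed on top of the rim, so I reopened and gripped lower.

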